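# Engage the clutch ring and wind the last stretcher to its size ridge

### The job

Set the shoe-last stretcher for the next pair: first turn the slim knurled clutch ring, the one between the two smooth fixed rings, until its tab lines up with the bar on top of the upper ring, without touching either fixed ring, and let go of it. Then wind the crank clockwise, keeping it down on its square shaft, until the pointer of the toe half stands level with the size ridge, and let go. Leave the loose things around the machine where they are.

Things in the scene. Friction and masses are not known exactly. Their poses are not given: they have to be found in the camera images.
- stretcher: bench machine, fixed. Base plate 250 x 370 mm; grey gearbox 110 (x) x 330 (y) mm on it, top 75 mm above the table. Origin on the table under the gearbox's middle; z up. On the gearbox at x = 0: the ring stack at y = +90 mm, the crank shaft at y = -90 mm. A wooden split shoe last, top 133 mm above the table, lies along y at x = -125 mm (the robot's side)
- clutch_ring (a joint): angle of the clutch ring (rad) about its upright axis, growing anticlockwise seen from above. 0 = its tab exactly under the bar of the upper ring; starts between -1.5 and -0.7, stops at -1.9 and +0.6. Friction holds it where it is left; turning takes about 0.1 N m
- ring_centre (a point): centre of the clutch ring, on its axis at mid height, 92 mm above the table. The ring is dark knurled steel, 62 mm across, 12 mm high (86 to 98 mm above the table). Below it is the lower fixed ring, above it the upper fixed ring
- ring_tab (a point): outer end, at mid height, of the small tab on the clutch ring: 6 mm wide, standing 6 mm out from the ring's edge, 37 mm from the axis. A small ridge 3 mm high on the ring's top face marks it too. Keep the fingers off it by gripping the ring a quarter turn away
- lower_ring: lower fixed ring, smooth aluminium disc 72 mm across, 75 to 85 mm above the table, so 5 mm wider all round than the clutch ring: fingertips must stay above it. Must not be touched. Origin under its middle
- upper_ring: upper fixed ring, smooth aluminium disc 50 mm across, 99 to 111 mm above the table, 6 mm inside the clutch ring's edge all round: fingers can stand astride it. Must not be touched. Origin under its middle at 99 mm; its x axis points along the bar
- ring_mark (a point): outer end of the radial bar on top of the upper ring, 25 mm from the axis (bar 17 mm long, 4 mm wide, top 114 mm above the table); always on the stretcher's +x side of the ring axis
- shaft_end (a point): top of the upright square shaft (14 mm square, about 0.06 N m to turn), on the crank's axis, 132 mm above the table
- crank: steel crank, 50 mm from shaft axis to handle axis, sitting loosely on the square shaft by gravity; its upper face is 120 mm above the table. It slides up freely on the shaft: lifted by 12 mm it counts as slipped off. Origin on the shaft axis at table height while seated (it rises with the crank); its x axis points from the shaft to the handle. 160 g
- handle_mid (a point): middle of the crank's upright wooden handle, 22 mm across and 50 mm tall (122 to 172 mm above the table); the handle spins freely on the crank, so a gripper can hold it and keep its direction all the way round. Starts in any direction from the shaft
- toe_half (a joint): how far the toe half of the last has been wound out (m), along the stretcher's +y. One clockwise turn of the crank (seen from above) moves it 8 mm out, anticlockwise 8 mm back; it stays where it is left. Starts between 0 and 0.008; 0.022 is right, pointer level with the ridge; the screw ends at about 0.031
- pointer_tip (a point): tip of the flat steel pointer that the toe half carries over the gearbox top (tip 26 mm on the robot's side of the gearbox's middle, 81 mm above the table); moves with it along the stretcher's y
- size_ridge (a point): end nearest the pointer of the size ridge, the single steel ridge on the gearbox top (34 mm along the stretcher's x, 5 mm wide, 6 mm high); the pointer is right when it has the same y as the ridge in the stretcher's frame
- spool: bystander, loose on the table: cream thread spool, 40 mm across, 45 mm tall; leave it alone; origin under its middle
- tack_tin: bystander, loose on the table: flat round tin, 66 mm across, 27 mm tall; leave it alone; origin under its middle
- scissors: bystander, loose on the table: scissors lying flat, about 180 mm long; leave it alone; origin under its middle
- spare_last: bystander, loose on the table: loose wooden shoe last, 240 mm long, 98 mm tall; leave it alone; origin under its middle
- hammer: bystander, loose on the table: hammer lying flat; leave it alone; origin under its middle

How it is judged:
By the outcome, as a careful person would: the job done as asked, in the order asked, and still so for the second after the job is handed in, with the robot touching nothing.
It also fails if it takes over 64 s, if anything falls off the work surface, if the arm or the gripper's body presses on something with over 40 N, if the wrist force passes 120 N, or if a joint passes its speed limit or range.

### The arm

A 6-joint arm with a two-finger parallel gripper is mounted at the origin on the work surface. World frame = base frame: x ahead of the robot, y to its left, z up, the work surface at z = 0. Lengths are in m, angles in rad, forces in N, time in s.
With the tool pointing down it reaches from about 0.425 to 0.925 m from the base axis. Payload 12.5 kg.
Tool frame: the origin (TCP) lies between the finger pads; the fingertips stand 19 mm ahead of it and the grasp point (between the pads) is the TCP (env.finger_overhang is the distance from the TCP to the fingertips, in m); z points along the fingers, y is the line along which they close (so a half turn about z gives the same grasp; the last joint's range is limited). The gripper opens to 85 mm and grips with 20 to 120 N. Pads are 22 mm wide; open, the fingers measure 114 mm over their backs; the gripper's body (76 mm by 85 mm) begins 54 mm behind the grasp point. The pads swing forward as they close: fully open they stand 13 mm farther back than shut.
Start: joints at [-1.353, 0.491, 1.559, -0, 1.092, -0.106], TCP at [0.199, -0.593, 0.25] pointing down, gripper open.
Joint ranges: [-3.1, 3.1], [-0.84, 2.19], [0.05, 2.79], [-1.13, 4.28], [0.06, 2.93], [-2.69, 2.69]. Speed limits (rad/s): [2.22, 2.22, 2.79, 3.14, 3.14, 3.14].

### API

Orientations are given as [roll, pitch, yaw] about the fixed x, y, z axes, in that order (R = Rz(yaw) Ry(pitch) Rx(roll)).
In Python, from station import env gives the robot as it stands.
- The arm moves only by the shell command python3 nudge.py 'ROWS' [OPENING] [FORCE]. ROWS is rows parted by semicolons, their numbers by spaces, 1 to 10 of them, each of 6 numbers: dx, dy, dz in m, then a rotation vector rx, ry, rz in rad; each row is the pose to reach, as a shift and turn from the pose commanded when the command began, along the tool's axes at that moment; what a row does not reach only later rows make up. A row lasts 1/10 s, in which the tool goes at most 0.05 m and 0.15 rad, less where a joint would pass 70% of its speed; a pose out of reach is approached as far as the arm can. OPENING is the finger opening in m, set as the command begins (- or left out keeps the last). The fingers move at their own pace and stop on an object; FORCE is the grip in N (left out, the last holds). Time passes only in rows, so rows that do not move let the fingers close. It prints the time, the measured TCP pose, the force, the opening and the grip force at its end.
- env.sense(): the state, without advancing time (a new reading comes with each control period).
- env.snapshot(name): name is "scene" or "top" or "wrist"; returns the picture (384x512x3 uint8, red, green, blue); there is no depth.
- env.camera_info(name): a dict with "K" (3x3 intrinsics, pixels), "rvec" (rotation vector, rad) and "tvec" (3), from world to camera coordinates, as OpenCV has them; the wrist camera has in their place "tool_from_camera" (4x4, takes a point from camera to tool coordinates, whose origin is the TCP and whose axes are the flange's). Camera axes: x right, y down, z forward; pixel columns grow to the right and rows downward; lengths in m; the calibration is good to about 2 mm. The wrist camera is an equidistant fisheye: a pixel r from the principal point sees the ray r / f radians off the axis. A picture is of the moment at which its call begins: read the wrist's pose just before it. camera_info takes no time and is no camera call.
- env.close_job(): hands the job in; it is judged then, once.
The state is a dict: "time_s": time; "qpos": joint angles; "qd": joint speeds; "tau": joint torques, N m; "tcp_pos": TCP position; "ee_rot": TCP orientation; "ft_force": force on the tool from outside, world axes, zero at the start; "torque": the same for the moment, N m; "gripper_width": finger opening in m; "finger_force": force on a finger pad.
Only numpy, scipy, OpenCV 4.12 (cv2) and the standard library are available. Lean on these libraries where they do the work, as an engineer would, in place of code of your own. Each camera call takes 0.05 s, during which the arm holds its last target. There are 200 camera calls.

## Working session

There is one attempt and no reset: what is moved stays moved. The work goes in short steps, Python scripts to look and compute and a shell command to move; the robot and the scene stay as the last step left them, time stands still between calls to the robot, and variables do not carry over. Pictures are saved under pics/ and viewed, at most 10 in all, crops included, and the job is handed in when it is done.

```bash
ls; mkdir -p pics; python3 - <<'E'
from station import env
import cv2,numpy as np
s=env.sense();print(s['time_s'],s['tcp_pos'],s['ee_rot'],s['gripper_width'])
for n in("scene","top"):
    cv2.imwrite(f'pics/{n}0.png',env.snapshot(n)[:,:,::-1]); i=env.camera_info(n);print(n,i)
print(env.camera_info("wrist"))
E
```

```text
nudge.py
pics
station.py
0.0 [ 0.19884692 -0.59231899  0.2497411 ] [-3.14048967e+00 -1.18718980e-04  3.23797903e-01] 0.08525775840959007
scene {'K': array([[382.91884377,   0.        , 256.99119313],
       [  0.        , 382.91884377, 191.378319  ],
       [  0.        ,   0.        ,   1.        ]]), 'rvec': array([ 1.62534742,  2.21840177, -0.6003337 ]), 'tvec': array([ 0.18865422, -0.40397194,  1.45224045])}
top {'K': array([[419.60860698,   0.        , 256.33525123],
       [  0.        , 419.60860698, 195.77033878],
       [  0.        ,   0.        ,   1.        ]]), 'rvec': array([ 2.21619811, -2.20194625,  0.05568417]), 'tvec': array([-0.01063054,  0.56435816,  1.52029774])}
{'K': array([[297.31863964,   0.        , 259.74397   ],
       [  0.        , 297.31863964, 190.35818095],
       [  0.        ,   0.        ,   1.        ]]), 'tool_from_camera': array([[ 6.86284249e-05, -9.52082778e-01, -3.05840446e-01,
         7.70351473e-02],
       [ 9.99999988e-01,  2.31919519e-05,  1.52196241e-04,
         5.51240344e-04],
       [-1.37810383e-04, -3.05840453e-01,  9.52082769e-01,
        -1.23685517e-01],
       [ 0.00000000e+00,  0.00000000e+00,  0.00000000e+00,
         1.00000000e+00]])}
```
```bash
python3 - <<'E'
import cv2,numpy as np
a=cv2.imread('pics/scene0.png');b=cv2.imread('pics/top0.png')
b=cv2.resize(b,None,fx=1.55,fy=1.55,interpolation=3);cv2.imwrite('pics/t0.png',b)
E
```

View pics/t0.png

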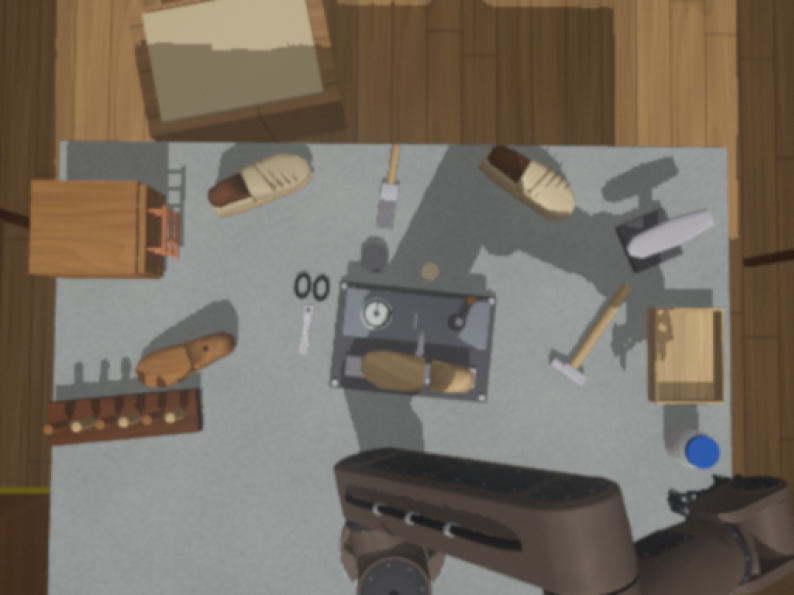

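The top view shows the stretcher with base-plate corners at zoomed px (345,286), (492,297), (335,383) and (483,398). The ring stack is at (377,313), the crank shaft at (458,322), and the handle at about (471,300).

```bash
cat > h.py <<'E'
import numpy as np,cv2,sys
from scipy.spatial.transform import Rotation as R
from station import env
def ray(name,uv,pose=None):
    """origin, dir of pixel ray in world"""
    i=env.camera_info(name);K=i['K'];x=np.array([(uv[0]-K[0,2])/K[0,0],(uv[1]-K[1,2])/K[1,1]])
    if name=='wrist':
        th=np.hypot(*x);d=np.array([*(x/th*np.sin(th)),np.cos(th)])
        T=i['tool_from_camera'];W=R.from_euler('xyz',pose[1]).as_matrix()
        return W@T[:3,3]+pose[0],W@T[:3,:3]@d
    M=cv2.Rodrigues(i['rvec'])[0];d=M.T@np.array([x[0],x[1],1]);return -M.T@i['tvec'],d/np.linalg.norm(d)
def atz(name,uv,z,pose=None):
    o,d=ray(name,uv,pose);return o+d*(z-o[2])/d[2]
def proj(name,p,pose=None):
    i=env.camera_info(name);K=i['K']
    if name=='wrist':
        T=i['tool_from_camera'];W=R.from_euler('xyz',pose[1]).as_matrix()
        c=T[:3,:3].T@(W.T@(np.array(p)-pose[0])-T[:3,3]);r=np.hypot(c[0],c[1]);th=np.arctan2(r,c[2])
        return K[:2,2]+K[0,0]*th*c[:2]/r
    return cv2.projectPoints(np.array([p],float),i['rvec'],i['tvec'],K,None)[0].ravel()
def tri(*rays):
    A=sum(np.eye(3)-np.outer(d,d) for o,d in rays);b=sum((np.eye(3)-np.outer(d,d))@o for o,d in rays);p=np.linalg.solve(A,b)
    return p,[np.linalg.norm((np.eye(3)-np.outer(d,d))@(p-o)) for o,d in rays]
def togo(p,rpy=None):
    """shift/rotvec in tool axes from measured pose"""
    s=env.sense();W=R.from_euler('xyz',s['ee_rot']);print('shift',np.round(W.inv().apply(np.array(p)-s['tcp_pos']),4))
    if rpy is not None:print('rot',np.round((W.inv()*R.from_euler('xyz',rpy)).as_rotvec(),4))
def wsnap(fn):
    s=env.sense();im=env.snapshot('wrist')[:,:,::-1];cv2.imwrite(f'pics/{fn}.png',im);np.save(f'pics/{fn}.npy',np.array([s['tcp_pos'],s['ee_rot']]));return im
E
python3 - <<'E'
from h import *
for n,uv,z in [('ring',(377,313),.112),('shaft',(458,322),.132),('handle',(471,300),.172),('c1',(345,286),.01),('c2',(492,297),.01),('c3',(335,383),.01),('c4',(483,398),.01)]:
    print(n,atz('top',np.array(uv)/1.55,z).round(3))
E
```

```text
ring [0.539 0.039 0.112]
shaft [ 0.521 -0.137  0.132]
handle [ 0.567 -0.16   0.172]
c1 [0.605 0.116 0.01 ]
c2 [ 0.581 -0.23   0.01 ]
c3 [0.377 0.138 0.01 ]
c4 [ 0.344 -0.209  0.01 ]
```

```bash
r="0.515 -0.494 -0.02 0 0 -1.68"; python3 nudge.py '0.515 -0.494 -0.02 0 0 -1.68;0.515 -0.494 -0.02 0 0 -1.68;0.515 -0.494 -0.02 0 0 -1.68;0.515 -0.494 -0.02 0 0 -1.68;0.515 -0.494 -0.02 0 0 -1.68;0.515 -0.494 -0.02 0 0 -1.68;0.515 -0.494 -0.02 0 0 -1.68;0.515 -0.494 -0.02 0 0 -1.68;0.515 -0.494 -0.02 0 0 -1.68;0.515 -0.494 -0.02 0 0 -1.68' 0.075; python3 -c "
from h import *
togo([.53,.04,.25],[3.1416,0,2.0]);print(env.finger_overhang)"
```

```text
time_s: 1.1
tcp_pos: [0.4312, -0.1478, 0.2644]
ee_rot: [-3.142, 0.0, 1.83]
ft_force: [0.5, -1.3, 0.4]
gripper_width: 0.0749
finger_force: 0.0
shift [0.1562 0.1436 0.0144]
rot [-0.000e+00  1.000e-04 -1.703e-01]
0.019
```

```bash
python3 nudge.py '0.154 0.141 0.014 0 0 -0.17;0.154 0.141 0.014 0 0 -0.17;0.154 0.141 0.014 0 0 -0.17;0.154 0.141 0.014 0 0 -0.17;0.154 0.141 0.014 0 0 -0.17;0.154 0.141 0.014 0 0 -0.17;0.154 0.141 0.014 0 0 -0.17;0.154 0.141 0.014 0 0 -0.17'; python3 -c "
from h import *
wsnap('w1');print(env.sense()['tcp_pos'],env.sense()['ee_rot'])"
```

```text
time_s: 1.9
tcp_pos: [0.5282, 0.0333, 0.2504]
ee_rot: [-3.141, 0.0, 1.992]
ft_force: [-0.1, 0.4, -0.2]
gripper_width: 0.0751
finger_force: 0.0
[0.52829698 0.0333233  0.25050718] [3.14157845e+00 2.08670427e-04 1.99196549e+00]
```

```bash
python3 nudge.py '0 0.08 0 0 0 0;0 0.08 0 0 0 0;0 0.08 0 0 0 0;0 0.08 0 0 0 0;0 0.08 0 0 0 0'; python3 -c "
from h import *
b=wsnap('w2');a=cv2.imread('pics/w1.png')
cv2.imwrite('pics/w1b.png',cv2.resize(a,None,fx=1.56,fy=1.56,interpolation=2))
cv2.imwrite('pics/w2b.png',cv2.resize(b,None,fx=1.56,fy=1.56,interpolation=2))
print(env.sense()['tcp_pos'],env.sense()['ee_rot'])"
```

```text
time_s: 2.45
tcp_pos: [0.6008, 0.0665, 0.2504]
ee_rot: [-3.141, -0.0, 1.993]
ft_force: [0.3, 0.0, 0.0]
gripper_width: 0.075
finger_force: 0.0
[0.60085773 0.06664508 0.25055775] [-3.14138259e+00  1.03937391e-04  1.99283888e+00]
```

View pics/w1b.png

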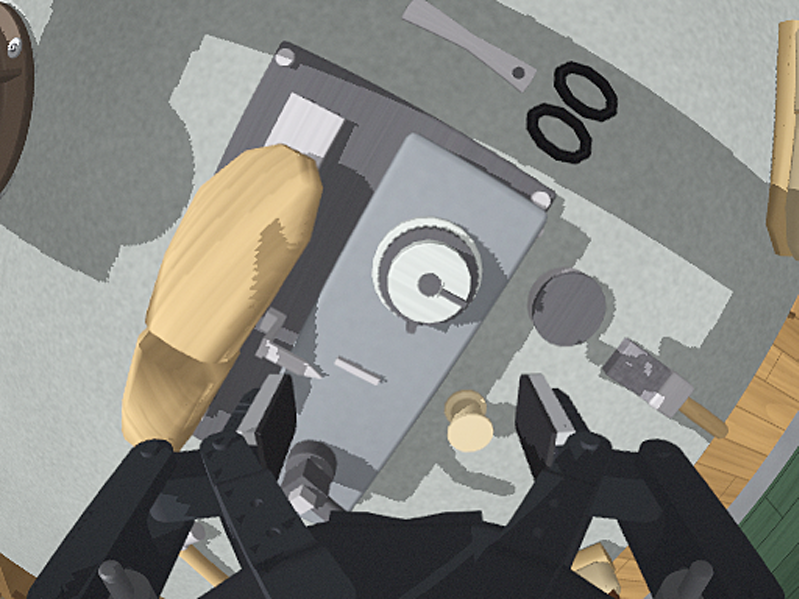

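View pics/w2b.png

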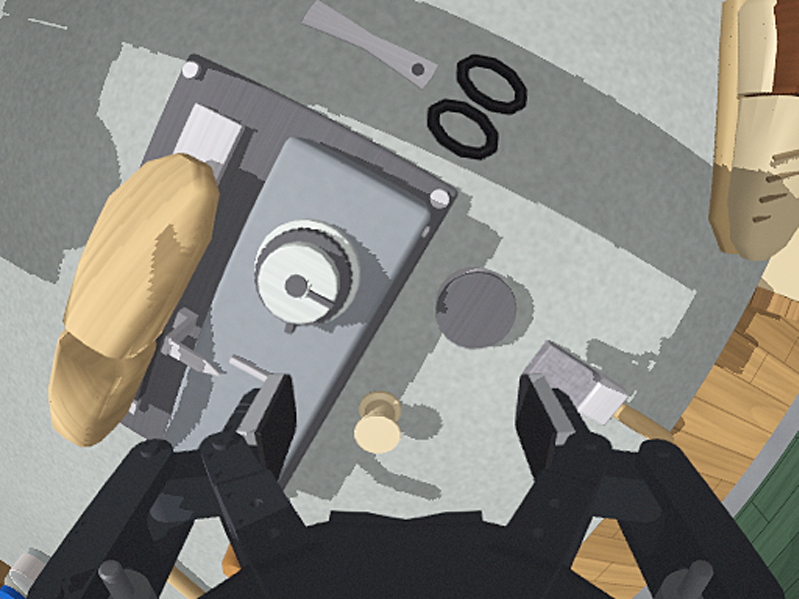

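View w1 shows the ring hub at (429,285), bar end (463,303), tab end (411,330), pointer tip (324,374) and ridge end (337,360). In w2 the hub is at (296,285), bar end (332,306), tab end (290,331), pointer (219,372) and ridge end (233,358). The inner fingertip edges are at about (293,376) and (517,376). Now I'll triangulate.

```bash
python3 - <<'E'
from h import *
P1=np.load('pics/w1.npy');P2=np.load('pics/w2.npy')
pts=dict(hub=((429,285),(296,285)),bar=((463,303),(332,306)),tab=((411,330),(290,331)),ptr=((324,374),(219,372)),ridge=((337,360),(233,358)),corner=((541,200),(439,200)))
W={}
for k,(a,b) in pts.items():
    p,e=tri(ray('wrist',np.array(a)/1.5605,P1),ray('wrist',np.array(b)/1.5605,P2));W[k]=p;print(k,p.round(4),np.round(e,4))
for k,z in [('hub',.113),('bar',.114),('tab',.092),('ptr',.081),('ridge',.081)]:
    print(k,[atz('wrist',np.array(pts[k][i])/1.5605,z,P)[:2].round(4) for i,P in((0,P1),(1,P2))])
T=env.camera_info('wrist')['tool_from_camera'];Z=(np.zeros(3),np.zeros(3))
for uv,y in [((293,376),-.0375),((517,376),.0375)]:
    o,d=ray('wrist',np.array(uv)/1.5605,Z);print(o+d*(y-o[1])/d[1])
E
python3 - <<'E'
import cv2,numpy as np
a=cv2.imread('pics/w1.png')[125:230,225:325];b=cv2.imread('pics/w2.png')[125:230,140:240]
cv2.imwrite('pics/c1.png',cv2.resize(np.hstack([a,b]),None,fx=4,fy=4,interpolation=2))
E
```

```text
hub [0.5392 0.0396 0.1113] [0.0004 0.0004]
bar [0.5638 0.0362 0.1085] [0.0006 0.0006]
tab [0.5443 0.0031 0.096 ] [0.0003 0.0003]
ptr [ 0.5041 -0.0556  0.0871] [0.0003 0.0003]
ridge [ 0.509  -0.0471  0.0752] [0.0001 0.0001]
corner [0.605  0.1155 0.024 ] [0.0007 0.0007]
hub [array([0.5391, 0.0397]), array([0.5393, 0.0406])]
bar [array([0.5621, 0.0382]), array([0.5641, 0.0377])]
tab [array([0.5449, 0.002 ]), array([0.544 , 0.0009])]
ptr [array([ 0.5042, -0.0587]), array([ 0.5028, -0.06  ])]
ridge [array([ 0.5088, -0.0442]), array([ 0.5101, -0.0434])]
[ 0.00936459 -0.0375      0.00654866]
[0.00382967 0.0375     0.01710058]
```

View pics/c1.png

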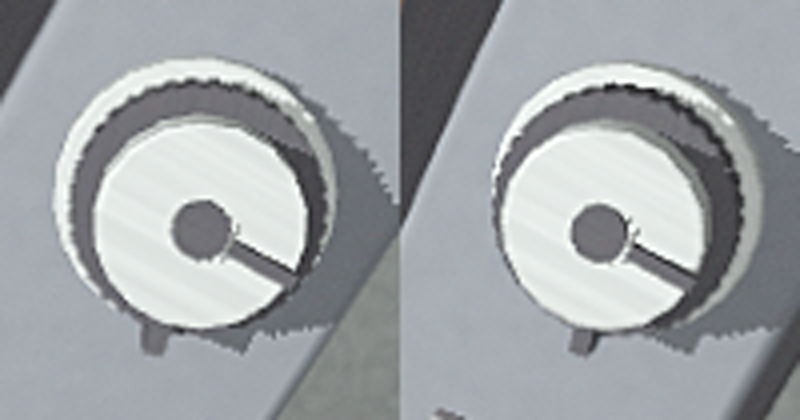

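```bash
python3 - <<'E'
from h import *
P1=np.load('pics/w1.npy');P2=np.load('pics/w2.npy')
h=[];
for k,a,b,z in [('hub',(275.5,182.5),(190,183.25),.111),('tab',(263,212.7),(184.5,213),.092),('bar',(299,194.5),(213.5,196.2),.114)]:
    p,e=tri(ray('wrist',a,P1),ray('wrist',b,P2));q=(atz('wrist',a,z,P1)+atz('wrist',b,z,P2))/2;print(k,p.round(4),q.round(4))
    h.append(q)
    if k!='hub':
        for v in(p,q): d=v-h[0];print(np.arctan2(d[1],d[0]),np.hypot(d[0],d[1]))
togo([h[0][0],h[0][1],.165],[np.pi,0,1.71])
E
```

```text
hub [0.5397 0.0399 0.1121] [0.5397 0.0395 0.111 ]
tab [0.5437 0.0034 0.1   ] [ 0.5441 -0.      0.092 ]
-1.4604245422192377 0.03637676912753959
-1.461113578719362 0.03979916224475151
bar [0.5646 0.0382 0.1134] [0.5645 0.0384 0.114 ]
-0.05377106443620282 0.024955005822870854
-0.047046247343571726 0.024850347046319724
shift [ 0.0003 -0.0669  0.0856]
rot [-2.000e-04  1.000e-04  2.828e-01]
```

```bash
python3 nudge.py '0 -0.067 0.085 0 0 0.31;0 -0.067 0.085 0 0 0.31;0 -0.067 0.085 0 0 0.31;0 -0.067 0.085 0 0 0.31;0 -0.067 0.085 0 0 0.31;0 -0.067 0.085 0 0 0.31' 0.062; python3 - <<'E'
from h import *
a=wsnap('w3');P=np.load('pics/w3.npy');print(P,env.sense()['gripper_width'])
Z=(np.zeros(3),np.zeros(3));w=env.sense()['gripper_width']/2
b=cv2.resize(a[150:330,150:370],None,fx=3.5,fy=3.3,interpolation=2)
for y in(-w,w):
  for z in(.005,.01,.015,.019):
    u=(proj('wrist',[-.011,y,z],Z)-[150,150]+.5)*[3.5,3.3];cv2.circle(b,tuple(int(v) for v in u),2,(0,0,255) if z in(.005,.015) else (0,255,0),-1)
cv2.imwrite('pics/c3.png',b)
E
```

```text
time_s: 3.1
tcp_pos: [0.5419, 0.0401, 0.1667]
ee_rot: [3.139, 0.001, 1.685]
ft_force: [-0.6, -0.4, 0.6]
gripper_width: 0.062
finger_force: 0.0
[[5.41928890e-01 4.00772013e-02 1.66681361e-01]
 [3.13860043e+00 5.34855473e-04 1.68515105e+00]] 0.06190821399635727
```

View pics/c3.png

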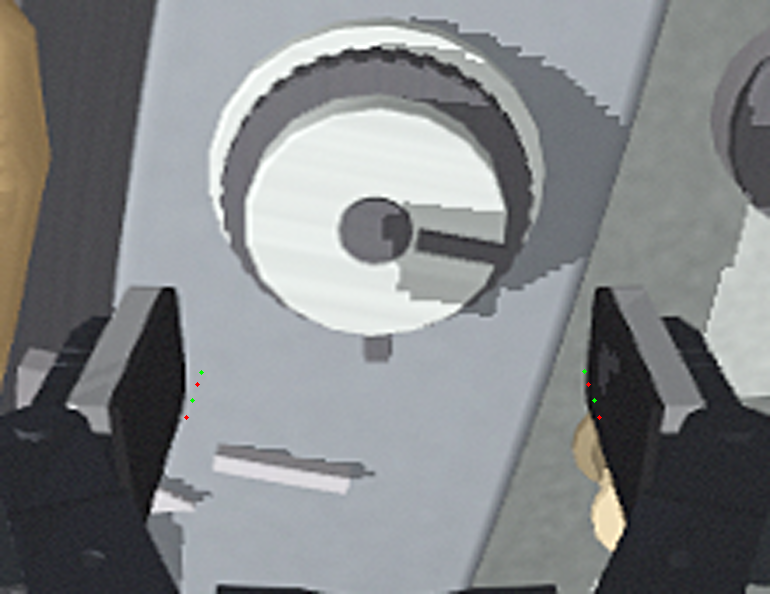

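The crop shows the ring hub at (375,230), the tab below it at (377,360), and the near fingertip corners at (177,290) and (597,290). I'll solve the tip depth from the known pad half-width of 11 mm.

```bash
python3 - <<'E'
from h import *
Z=(np.zeros(3),np.zeros(3));P=np.load('pics/w3.npy')
f=lambda u:np.array(u)/[3.5,3.3]+150-.5
for u in[(177,289),(597,289)]:
    o,d=ray('wrist',f(u),Z);print('x=11',o+d*(.011-o[0])/d[0],'y=31',o+d*(np.sign(d[1])*.031-o[1])/d[1])
for z in(.01,.013,.016,.019): print(z,[((proj('wrist',[.011,y,z],Z)-149.5)*[3.5,3.3]).round() for y in(-.031,.031)])
h=atz('wrist',f((375,230)),.111,P);t=atz('wrist',f((377,361)),.092,P);b=atz('wrist',f((505,253)),.114,P)
for v in(h,t,b):print(v.round(4),np.arctan2(*(v-h)[1::-1]).round(3))
togo([*h[:2],.165],[np.pi,0,1.685])
E
```

```text
x=11 [ 0.011      -0.03088798  0.00720281] y=31 [ 0.01074954 -0.031       0.00769569]
x=11 [0.011      0.02892917 0.0072002 ] y=31 [0.00641947 0.031      0.01621404]
0.01 [array([180., 281.]), array([607., 281.])]
0.013 [array([183., 272.]), array([603., 272.])]
0.016 [array([187., 264.]), array([600., 264.])]
0.019 [array([190., 256.]), array([596., 256.])]
[0.5389 0.0397 0.111 ] 0.0
[ 0.5438 -0.0018  0.092 ] -1.453
[0.5635 0.0387 0.114 ] -0.041
shift [-0.0001 -0.0028  0.0015]
rot [0.0025 0.0005 0.0001]
```

```bash
python3 nudge.py '0.001 -0.0022 0 0 0 0;0.001 -0.0022 0.02 0 0 0;0.001 -0.0022 0.04 0 0 0;0.001 -0.0022 0.04 0 0 0;0.001 -0.0022 0.04 0 0 0' 0.071; python3 -c "
from h import *
s=env.sense();print(s['tcp_pos'],s['ee_rot'],s['gripper_width'])
a=wsnap('w4');b=cv2.resize(a[130:340,140:380],None,fx=3.3,fy=2.85,interpolation=2);cv2.imwrite('pics/c4.png',b)
togo([.5395,.0405,.1027],[np.pi,0,1.685])"
```

```text
time_s: 3.65
tcp_pos: [0.5385, 0.0408, 0.1257]
ee_rot: [-3.141, 0.0, 1.684]
ft_force: [-0.1, 0.0, 0.5]
gripper_width: 0.0712
finger_force: 0.0
[0.53847451 0.04083054 0.12569002] [-3.14147572e+00  6.13604488e-05  1.68416259e+00] 0.0712015836500442
shift [-0.0004  0.0007  0.0234]
rot [ 0.0009  0.0002 -0.0009]
```

View pics/c4.png

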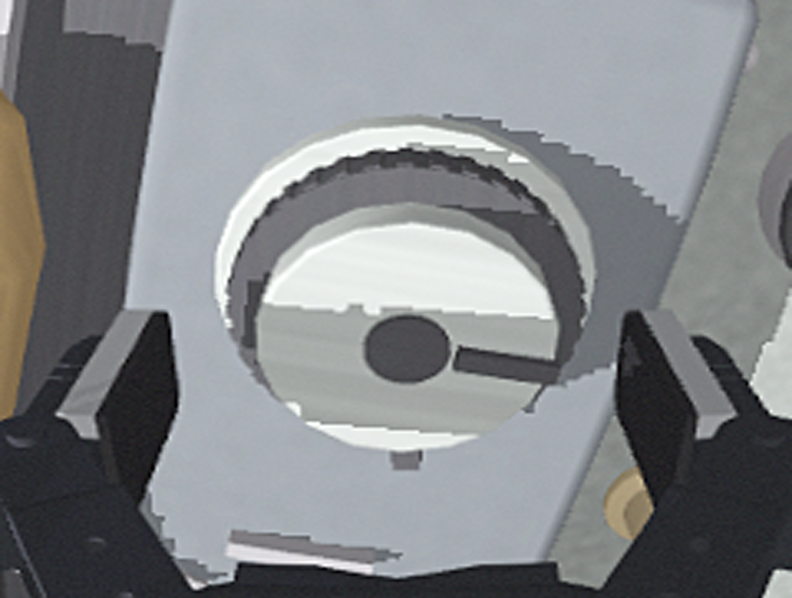

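The crop shows the hub at (407,350) and the fingertips centred at column 395 and row about 356, at nearly the same height. So I shift y by +1.4 mm and x by +0.5 mm, then lower and close.

```bash
python3 nudge.py '0.0005 0.0014 0 0 0 0;0.0005 0.0014 0.008 0 0 0;0.0005 0.0014 0.016 0 0 0;0.0005 0.0014 0.023 0 0 0;0.0005 0.0014 0.023 0 0 0;0.0005 0.0014 0.023 0 0 0'; python3 nudge.py '0 0 0 0 0 0;0 0 0 0 0 0;0 0 0 0 0 0;0 0 0 0 0 0;0 0 0 0 0 0' 0.05 20
```

```text
time_s: 4.3
tcp_pos: [0.5395, 0.0413, 0.102]
ee_rot: [-3.141, 0.0, 1.684]
ft_force: [0.3, 0.8, -0.1]
gripper_width: 0.0712
finger_force: 0.0
time_s: 4.8
tcp_pos: [0.54, 0.0413, 0.1026]
ee_rot: [3.14, 0.0, 1.684]
ft_force: [3.0, 0.3, 3.7]
gripper_width: 0.0609
finger_force: 21.9
```

```bash
python3 - <<'E'
from h import *
P1=np.load('pics/w1.npy');P2=np.load('pics/w2.npy')
for P,a,b,z,n in[(P1,(285,57),(541,200),.012,'screws'),(P2,(191,70),(439,200),.012,'screws'),(P1,(337,359),(382,382),.081,'ridge'),(P2,(232,357),(270,379),.081,'ridge'),(P1,(412,135),(547,214),.075,'gb'),(P2,(290,140),(428,212),.075,'gb')]:
    p,q=[atz('wrist',np.array(u)/1.5605,z,P) for u in(a,b)];d=q-p;print(n,p.round(4),q.round(4),np.arctan2(d[1],d[0]).round(3),np.linalg.norm(d).round(3))
E
```

```text
screws [0.3771 0.1383 0.012 ] [0.6088 0.1163 0.012 ] -0.095 0.233
screws [0.3755 0.1368 0.012 ] [0.6069 0.1139 0.012 ] -0.099 0.233
ridge [ 0.5089 -0.0438  0.081 ] [ 0.5449 -0.0474  0.081 ] -0.099 0.036
ridge [ 0.5095 -0.0433  0.081 ] [ 0.5418 -0.0475  0.081 ] -0.13 0.032
gb [0.4946 0.1158 0.075 ] [0.5972 0.1076 0.075 ] -0.08 0.103
gb [0.4958 0.1157 0.075 ] [0.597  0.1078 0.075 ] -0.078 0.102
```

```bash
python3 nudge.py '0 0 -0.0007 0 0 -0.04;0 0 -0.0007 0 0 -0.1;0 0 -0.0007 0 0 -0.2;0 0 -0.0007 0 0 -0.3;0 0 -0.0007 0 0 -0.4;0 0 -0.0007 0 0 -0.5;0 0 -0.0007 0 0 -0.6;0 0 -0.0007 0 0 -0.7;0 0 -0.0007 0 0 -0.75;0 0 -0.0007 0 0 -0.75' - 30
python3 nudge.py '0 0 0 0 0 -0.08;0 0 0 0 0 -0.18;0 0 0 0 0 -0.28;0 0 0 0 0 -0.38;0 0 0 0 0 -0.48;0 0 0 0 0 -0.55;0 0 0 0 0 -0.61;0 0 0 0 0 -0.61;0 0 0 0 0 -0.61'
python3 -c "
from h import *
a=wsnap('w5');b=cv2.resize(a[130:340,140:380],None,fx=3.3,fy=2.85,interpolation=2);cv2.imwrite('pics/c5.png',b)"
```

```text
time_s: 5.8
tcp_pos: [0.5397, 0.0413, 0.1029]
ee_rot: [3.142, 0.0, 2.434]
ft_force: [2.4, 0.2, -0.7]
gripper_width: 0.0602
finger_force: 34.9
time_s: 6.7
tcp_pos: [0.5396, 0.0411, 0.1029]
ee_rot: [-3.141, -0.0, 3.041]
ft_force: [2.6, -4.3, -1.5]
gripper_width: 0.0603
finger_force: 34.9
```

View pics/c5.png

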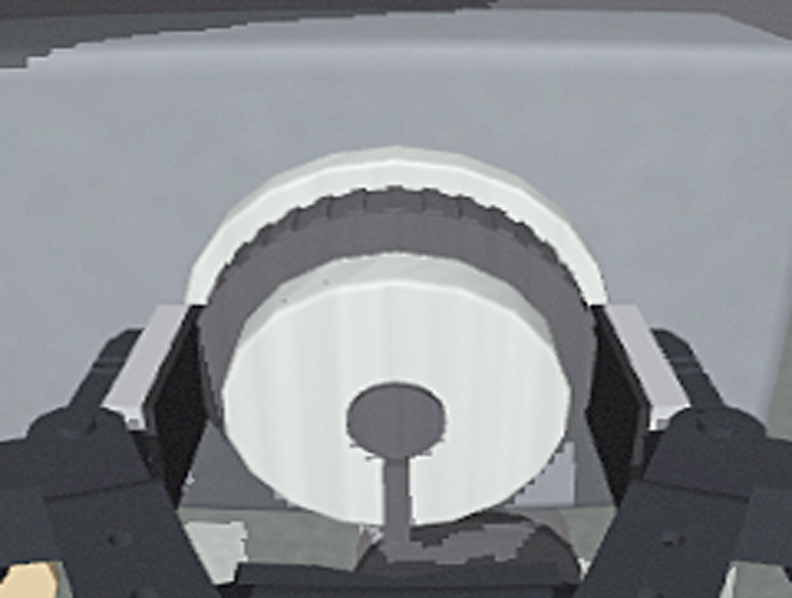

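The bar at columns 396–397 points straight along tool −x, as the tab did at the grip. So ring and mark are aligned; I'll release, lift and check.

```bash
python3 nudge.py '0 0 0 0 0 0;0 0 0 0 0 0;0 0 0 0 0 0;0 0 -0.02 0 0 0;0 0 -0.06 0 0 0;0 0 -0.1 0 0 0;0 0 -0.13 0 0 0' 0.078
python3 nudge.py '-0.04 -0.04 0 0 0 0;-0.08 -0.07 0 0 0 0;-0.08 -0.07 0 0 0 0;-0.08 -0.07 0 0 0 0;-0.08 -0.07 0 0 0 0'
python3 -c "
from h import *
a=wsnap('w6');b=cv2.resize(a,None,fx=1.56,fy=1.56,interpolation=2);cv2.imwrite('pics/w6b.png',b)"
```

```text
time_s: 7.45
tcp_pos: [0.5395, 0.0415, 0.2353]
ee_rot: [3.141, 0.001, 3.043]
ft_force: [0.4, 0.4, -0.6]
gripper_width: 0.0779
finger_force: 0.0
time_s: 7.95
tcp_pos: [0.6115, -0.0354, 0.2326]
ee_rot: [3.141, -0.001, 3.044]
ft_force: [-0.7, 0.0, 0.2]
gripper_width: 0.0781
finger_force: 0.0
```

View pics/w6b.png

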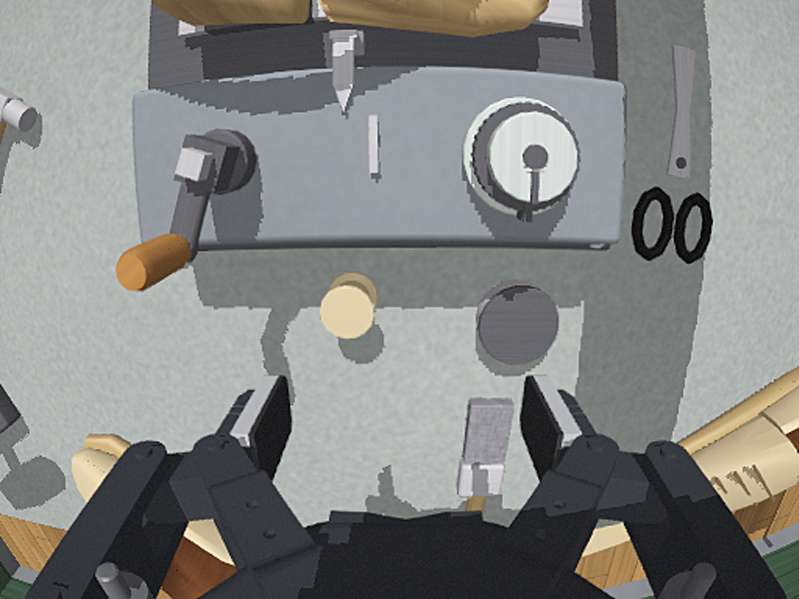

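The picture shows the hub at (536,157), bar end (533,206), tab (525,216), pointer tip (346,111), ridge at column 374, shaft top (193,163) and handle top (137,270).

```bash
python3 - <<'E'
from h import *
P=np.load('pics/w6.npy');k=1.5605
pt=dict(hub=((536,157),.111),bar=((534,205),.114),tab=((525,217),.095),ptr=((346,111),.081),ridge0=((374,115),.081),ridge1=((376,179),.081),shaft=((193,163),.132),handle=((137,270),.172))
W={n:atz('wrist',np.array(u)/k,z,P) for n,(u,z) in pt.items()}
for n,w in W.items():print(n,w.round(4))
a=lambda p,q:(np.arctan2(*(W[q]-W[p])[1::-1]),np.hypot(*(W[q]-W[p])[:2]))
for p in[('hub','bar'),('hub','tab'),('ridge0','ridge1'),('shaft','handle'),('shaft','hub')]:print(p,a(*p))
yv=np.array([np.sin(.095),np.cos(.095)])
for r in('ridge0','ridge1'):print('dy',(W[r]-W['ptr'])[:2]@yv)
P1=np.load('pics/w1.npy');P2=np.load('pics/w2.npy')
for a,b,P in[((324,374),(337,360),P1),((219,372),(233,358),P2)]:
    p,q=[atz('wrist',np.array(u)/k,.081,P)for u in(a,b)];print('dy early',(q-p)[:2]@yv)
E
```

```text
hub [0.5393 0.0408 0.111 ]
bar [0.565  0.0373 0.114 ]
tab [0.5742 0.0367 0.095 ]
ptr [ 0.5035 -0.0607  0.081 ]
ridge0 [ 0.5079 -0.0446  0.081 ]
ridge1 [ 0.546  -0.0474  0.081 ]
shaft [ 0.5218 -0.1368  0.132 ]
handle [ 0.5662 -0.1566  0.172 ]
('hub', 'bar') (np.float64(-0.13396943657551677), np.float64(0.025892897969704197))
('hub', 'tab') (np.float64(-0.11575464674776977), np.float64(0.03509978291241106))
('ridge0', 'ridge1') (np.float64(-0.07302143857933807), np.float64(0.03813954949200314))
('shaft', 'handle') (np.float64(-0.41895930294088), np.float64(0.04856989258152964))
('shaft', 'hub') (np.float64(1.4724366541463074), np.float64(0.17844984607588368))
dy 0.016386171054296423
dy 0.017224355999686032
dy early 0.014838599958203809
dy early 0.017191427788539066
```

```bash
python3 nudge.py '0.015 -0.05 0 0 0 0;0.032 -0.1 0 0 0 0;0.032 -0.126 0.017 0 0 0;0.032 -0.126 0.017 0 0 0;0.032 -0.126 0.017 0 0 0;0.032 -0.126 0.017 0 0 0' 0.06
python3 -c "
from h import *
a=wsnap('w7');b=cv2.resize(a[90:330,100:400],None,fx=2.5,fy=2.5,interpolation=2);cv2.imwrite('pics/c7.png',b)"
```

```text
time_s: 8.6
tcp_pos: [0.5684, -0.1571, 0.2165]
ee_rot: [-3.142, 0.001, 3.045]
ft_force: [-0.7, -0.4, -0.4]
gripper_width: 0.0598
finger_force: 0.0
```

View pics/c7.png

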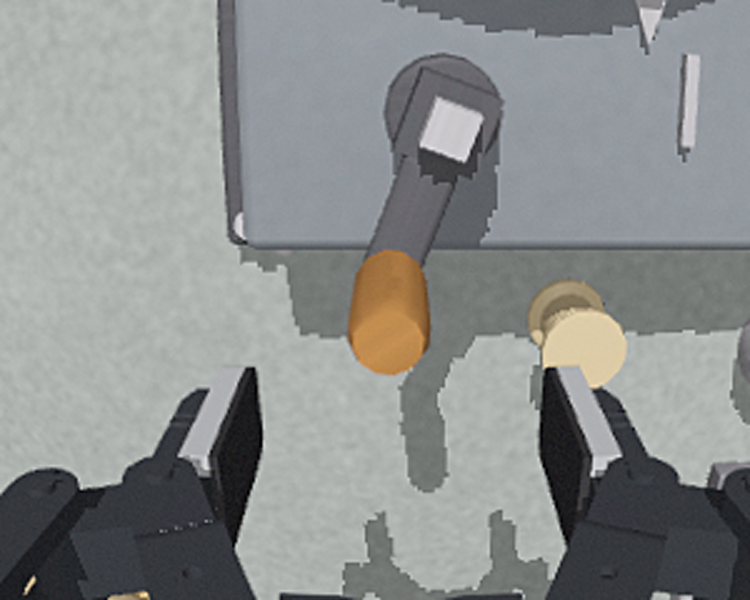

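The crop shows the handle top centred at (390,340), the shaft top at (452,131) and the fingers' middle at column 400. I'll triangulate with w6.

```bash
python3 - <<'E'
from h import *
P6=np.load('pics/w6.npy');P7=np.load('pics/w7.npy');k=1.5605
W={}
for n,a,b,z in[('handle',(138,270),(390,340),.172),('shaft',(193,163),(452,131),.132),('ptr',(346,111),(649,50),.081),('ridge',(374,116),(691,56),.081)]:
    b=np.array(b)/2.5+[100,90]-.3;a=np.array(a)/k
    p,e=tri(ray('wrist',a,P6),ray('wrist',b,P7));W[n]=atz('wrist',b,z,P7);print(n,p.round(4),np.round(e,4),W[n].round(4))
d=W['handle']-W['shaft'];print(np.arctan2(d[1],d[0]),np.hypot(d[0],d[1]))
print('dy',(W['ridge']-W['ptr'])[:2]@[np.sin(.095),np.cos(.095)])
togo([*W['handle'][:2],.155],[np.pi,0,3.045])
E
```

```text
handle [ 0.5679 -0.1606  0.166 ] [0.0006 0.0006] [ 0.5658 -0.1605  0.172 ]
shaft [ 0.522  -0.1386  0.1285] [0.0003 0.0003] [ 0.5217 -0.1389  0.132 ]
ptr [ 0.5044 -0.0614  0.0784] [0.0013 0.0013] [ 0.5055 -0.0627  0.081 ]
ridge [ 0.5083 -0.0449  0.0776] [0.0001 0.0001] [ 0.5082 -0.0463  0.081 ]
-0.4536800481549133 0.04906751173249276
dy 0.01657332026641502
shift [ 0.0023 -0.0036  0.0615]
rot [-0.0001  0.0006  0.0004]
```

```bash
python3 nudge.py '0.001 -0.0035 0 0 0 0;0.001 -0.0035 0.03 0 0 0;0.001 -0.0035 0.05 0 0 0;0.001 -0.0035 0.0645 0 0 0;0.001 -0.0035 0.0645 0 0 0;0.001 -0.0035 0.0645 0 0 0' 0.055; python3 nudge.py '0 0 0 0 0 0;0 0 0 0 0 0;0 0 0 0 0 0;0 0 0 0 0 0;0 0 0 0 0 0;0 0 0 0 0 0;0 0 0 0 0 0' 0.015 20;python3 -c "
from h import *
s=env.sense();print(s['tcp_pos'],s['ee_rot'],s['gripper_width'])"
```

```text
time_s: 9.25
tcp_pos: [0.5672, -0.1615, 0.1519]
ee_rot: [-3.141, 0.0, 3.044]
ft_force: [0.5, 1.1, 0.3]
gripper_width: 0.0551
finger_force: 0.0
time_s: 9.95
tcp_pos: [0.5672, -0.1618, 0.1524]
ee_rot: [-3.141, 0.001, 3.044]
ft_force: [-1.2, 1.0, 5.7]
gripper_width: 0.0213
finger_force: 21.6
[ 0.5671958  -0.16179047  0.15238278] [-3.14127249e+00  1.37846564e-03  3.04379758e+00] 0.021272883899314268
```

```bash
python3 -c "
import numpy as np
a=3.506;t=a+np.radians(18)*np.arange(1,11)
print(';'.join(f'{.05*(np.cos(x)-np.cos(a)):.4f} {.05*(np.sin(x)-np.sin(a)):.4f} 0 0 0 0' for x in t))"
```

```text
0.0078 -0.0136 0 0 0 0;0.0194 -0.0241 0 0 0 0;0.0337 -0.0304 0 0 0 0;0.0492 -0.0321 0 0 0 0;0.0645 -0.0289 0 0 0 0;0.0781 -0.0211 0 0 0 0;0.0886 -0.0095 0 0 0 0;0.0950 0.0048 0 0 0 0;0.0967 0.0203 0 0 0 0;0.0934 0.0356 0 0 0 0
```

```bash
python3 nudge.py '0.0078 -0.0136 0 0 0 0;0.0194 -0.0241 0 0 0 0;0.0337 -0.0304 0 0 0 0;0.0492 -0.0321 0 0 0 0;0.0645 -0.0289 0 0 0 0'
```

```text
time_s: 10.45
tcp_pos: [0.5, -0.1838, 0.1523]
ee_rot: [3.141, 0.003, 3.043]
ft_force: [9.9, 14.8, 4.8]
gripper_width: 0.0209
finger_force: 21.8
```

```bash
python3 nudge.py '0 0 0 0 0 0;0 0 0 0 0 0'
```

```text
time_s: 10.65
tcp_pos: [0.5, -0.1834, 0.1523]
ee_rot: [3.14, 0.002, 3.043]
ft_force: [3.4, 11.1, 6.3]
gripper_width: 0.0215
finger_force: 21.8
```

```bash
python3 -c "
import numpy as np
a=3.506+np.pi/2;t=a+np.radians(18)*np.arange(1,11)
print(';'.join(f'{.05*(np.cos(x)-np.cos(a)):.4f} {.05*(np.sin(x)-np.sin(a))+.0007:.4f} 0 0 0 0' for x in t))"
```

```text
0.0136 0.0085 0 0 0 0;0.0241 0.0201 0 0 0 0;0.0304 0.0344 0 0 0 0;0.0321 0.0499 0 0 0 0;0.0289 0.0652 0 0 0 0;0.0211 0.0788 0 0 0 0;0.0095 0.0893 0 0 0 0;-0.0048 0.0957 0 0 0 0;-0.0203 0.0974 0 0 0 0;-0.0356 0.0941 0 0 0 0
```

```bash
python3 nudge.py '0.0136 0.0085 0 0 0 0;0.0241 0.0201 0 0 0 0;0.0304 0.0344 0 0 0 0;0.0321 0.0499 0 0 0 0;0.0289 0.0652 0 0 0 0'; python3 nudge.py '-0.0078 0.0136 0 0 0 0;-0.0194 0.0241 0 0 0 0;-0.0337 0.0304 0 0 0 0;-0.0492 0.0321 0 0 0 0;-0.0645 0.0289 0 0 0 0;-0.0645 0.0289 0 0 0 0'
```

```text
time_s: 11.15
tcp_pos: [0.4777, -0.1164, 0.1523]
ee_rot: [-3.141, 0.002, 3.043]
ft_force: [3.4, -5.1, 6.7]
gripper_width: 0.0212
finger_force: 21.7
time_s: 11.75
tcp_pos: [0.5465, -0.0943, 0.1523]
ee_rot: [-3.141, 0.003, 3.044]
ft_force: [2.8, 3.0, 11.1]
gripper_width: 0.0212
finger_force: 22.1
```

```bash
python3 nudge.py '-0.0136 -0.0078 0 0 0 0;-0.0241 -0.0194 0 0 0 0;-0.0304 -0.0337 0 0 0 0;-0.0321 -0.0492 0 0 0 0;-0.0289 -0.0645 0 0 0 0;-0.0211 -0.0781 0 0 0 0;-0.0095 -0.0886 0 0 0 0;0.0048 -0.0949 0 0 0 0;0.0203 -0.0966 0 0 0 0;0.0356 -0.0934 0 0 0 0'
python3 nudge.py '0.0136 0.0078 0 0 0 0;0.0241 0.0194 0 0 0 0;0.0304 0.0337 0 0 0 0;0.0321 0.0492 0 0 0 0;0.0289 0.0645 0 0 0 0;0.0211 0.0781 0 0 0 0;0.0095 0.0886 0 0 0 0;-0.0048 0.0949 0 0 0 0;-0.0203 0.0966 0 0 0 0;-0.0356 0.0934 0 0 0 0'
python3 nudge.py '-0.0136 -0.0078 0 0 0 0;-0.0241 -0.0194 0 0 0 0;-0.0304 -0.0337 0 0 0 0;-0.0321 -0.0492 0 0 0 0;-0.0289 -0.0645 0 0 0 0;-0.0289 -0.0645 0 0 0 0;-0.0289 -0.0645 0 0 0 0'
python3 -c "
from h import *
a=wsnap('w8');t=env.snapshot('scene')[:,:,::-1]
b=cv2.resize(a[80:260,240:440],None,fx=3.3,fy=3.3,interpolation=2);cv2.imwrite('pics/c8.png',b)"
```

```text
time_s: 12.75
tcp_pos: [0.5001, -0.1835, 0.1523]
ee_rot: [3.142, 0.002, 3.043]
ft_force: [7.8, 9.6, 5.9]
gripper_width: 0.0212
finger_force: 21.8
time_s: 13.75
tcp_pos: [0.5451, -0.0933, 0.1523]
ee_rot: [3.141, 0.0, 3.045]
ft_force: [-2.8, -1.7, 9.3]
gripper_width: 0.0209
finger_force: 21.8
time_s: 14.45
tcp_pos: [0.5671, -0.1618, 0.1523]
ee_rot: [-3.141, 0.001, 3.043]
ft_force: [-0.5, -1.0, 8.1]
gripper_width: 0.0211
finger_force: 21.8
```

View pics/c8.png

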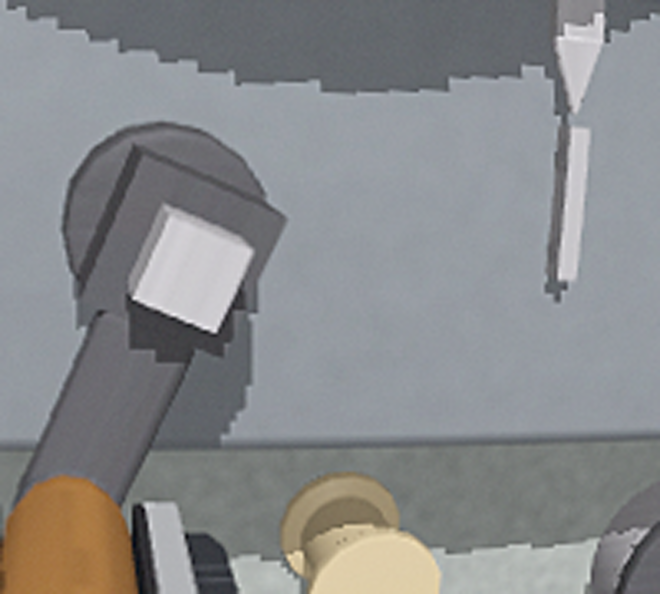

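The crop shows the pointer tip at (576,113). The ridge top's centre line runs from (580,128) to (567,282), so it is about 1 mm short. I'll compute that.

```bash
python3 - <<'E'
from h import *
P=np.load('pics/w8.npy');f=lambda u:np.array(u)/3.3+[240,80]-.35
p,a,b=[atz('wrist',f(u),.081,P) for u in((576,113),(580,128),(567,282))]
d=(b-a)[:2];print(p,a,b,np.arctan2(d[1],d[0]),np.linalg.norm(d))
y=np.array([np.sin(.095),np.cos(.095)]);print('dy by yaw',(a-p)[:2]@y,(b-p)[:2]@y,((a+b)/2-p)[:2]@y)
im=cv2.imread('pics/w8.png')
g=cv2.cvtColor(im,cv2.COLOR_BGR2GRAY)
x0=408;print('cols',x0)
for r in list(range(100,124)):print(r,*g[r,x0:x0+16])
E
```

```text
[ 0.50444042 -0.04634988  0.081     ] [ 0.5077384  -0.04537781  0.081     ] [ 0.54204269 -0.04833266  0.081     ] -0.0859244684620234 0.03443131483782271
dy by yaw 0.0012805250369597252 0.0015930032310645555 0.0014367641340121457
cols 408
100 96 129 174 200 196 195 195 197 199 199 205 193 151 151 156 157
101 98 110 164 194 199 195 196 196 197 201 207 182 150 153 155 156
102 101 96 149 189 200 195 195 197 198 201 203 160 152 154 157 156
103 99 97 116 182 203 196 194 198 199 203 188 147 152 154 154 155
104 98 94 98 168 204 196 197 197 201 205 179 151 153 154 154 155
105 96 96 96 153 200 198 197 199 201 207 158 151 153 155 156 156
106 94 99 100 150 192 200 197 197 203 190 148 154 155 154 154 155
107 93 100 93 122 184 201 198 199 203 172 152 154 154 154 155 153
108 91 97 96 96 163 204 197 201 203 160 151 155 155 156 154 156
109 92 98 99 100 159 202 200 204 177 149 153 154 153 156 156 155
110 90 98 98 94 153 195 202 202 133 153 154 152 153 156 155 156
111 104 97 102 92 145 187 206 197 157 154 154 152 154 154 157 155
112 109 98 98 92 99 160 208 187 153 152 155 155 155 157 155 156
113 95 98 102 98 96 166 207 166 151 155 154 157 156 157 154 156
114 87 95 98 94 136 149 174 154 153 154 156 155 157 155 157 156
115 164 172 95 94 157 159 154 157 156 158 157 155 158 153 156 155
116 158 167 93 94 150 161 155 154 152 156 154 157 157 158 156 155
117 157 158 103 95 140 158 153 150 150 153 154 154 157 157 156 154
118 158 127 108 102 121 181 174 171 169 161 162 155 154 157 157 154
119 163 112 106 104 137 205 207 205 203 203 185 154 155 157 155 154
120 163 103 108 103 133 203 203 201 201 204 190 153 153 156 156 155
121 165 100 108 104 125 208 202 199 201 203 190 150 155 157 157 156
122 154 103 102 99 138 212 201 200 200 203 188 150 155 157 154 156
123 147 108 96 99 132 211 203 199 199 204 185 151 155 157 156 155
```

```bash
python3 nudge.py '0.0078 -0.0136 0 0 0 0;0.0194 -0.0241 0 0 0 0;0.0337 -0.0304 0 0 0 0;0.0337 -0.0304 0 0 0 0;0.0337 -0.0304 0 0 0 0;0.0337 -0.0304 0 0 0 0'
python3 nudge.py '0 0 0 0 0 0;0 0 0 0 0 0;0 0 0 0 0 0;0 0 0 0 0 0;0 0 -0.02 0 0 0;0 0 -0.06 0 0 0;0 0 -0.09 0 0 0;0 0 -0.09 0 0 0' 0.055
python3 nudge.py '-0.01 0.05 0 0 0 0;-0.02 0.1 0 0 0 0;-0.036 0.146 0 0 0 0;-0.036 0.146 0 0 0 0;-0.036 0.146 0 0 0 0;-0.036 0.146 0 0 0 0;-0.036 0.146 0 0 0 0'
python3 - <<'E'
from h import *
im=wsnap('w9');P=np.load('pics/w9.npy');print(P)
u=proj('wrist',[.5075,-.0455,.081],P);print(u)
g=cv2.cvtColor(im,cv2.COLOR_BGR2GRAY);x,y=(int(v) for v in u)
print('cols from',x-10)
for r in range(y-16,y+14):print(r,*g[r,x-10:x+12])
E
```

```text
time_s: 15.15
tcp_pos: [0.5304, -0.1879, 0.1523]
ee_rot: [-3.142, 0.0, 3.044]
ft_force: [-1.8, 2.3, 8.5]
gripper_width: 0.0212
finger_force: 21.9
time_s: 15.95
tcp_pos: [0.5316, -0.1885, 0.2452]
ee_rot: [-3.139, 0.006, 3.044]
ft_force: [-0.2, 0.1, -0.9]
gripper_width: 0.0551
finger_force: 0.0
time_s: 16.65
tcp_pos: [0.5802, -0.0475, 0.2412]
ee_rot: [-3.141, -0.0, 3.042]
ft_force: [-0.5, 0.1, 1.2]
gripper_width: 0.0551
finger_force: 0.0
[[ 5.80169126e-01 -4.74680931e-02  2.41229986e-01]
 [-3.14142537e+00 -4.77693233e-04  3.04217661e+00]]
[255.34095752 105.15141727]
cols from 245
89 111 109 107 107 98 172 226 214 212 211 211 214 217 219 229 138 92 97 169 170 168 166
90 109 111 110 108 102 128 194 218 211 212 212 214 217 222 207 133 97 96 167 168 168 168
91 105 104 104 105 99 107 178 216 213 210 211 215 217 227 168 99 121 121 167 170 165 168
92 132 134 132 136 135 128 156 204 215 211 212 213 220 224 145 87 166 174 168 166 164 166
93 174 174 176 174 174 172 153 186 218 213 213 214 223 197 125 98 164 167 164 165 165 165
94 169 171 167 169 170 170 140 164 213 215 212 217 228 165 95 95 165 
[... 1506 characters left out ...]
 200 217 214 215 222 166 155 166 167 168 166 168 167 166
112 168 164 167 166 165 166 164 159 200 216 214 215 221 166 155 166 166 167 167 165 167 167
113 163 165 166 166 166 166 162 159 202 216 213 215 221 166 155 166 167 166 166 167 167 165
114 166 164 165 165 165 167 165 161 201 215 214 214 221 165 155 165 165 165 167 166 165 165
115 165 163 165 164 164 167 164 159 202 215 214 214 220 163 153 165 166 165 163 163 166 163
116 161 161 164 165 165 166 164 158 200 216 213 214 220 166 155 166 165 166 165 164 164 164
117 164 163 163 162 162 165 166 159 202 215 213 213 220 166 123 159 166 165 163 163 163 165
118 162 164 163 164 162 163 164 161 202 214 213 212 220 181 110 155 166 165 165 164 163 164
```

Near-overhead, the pointer tip is at column about 255.1 and the ridge centre at 255.2 (about 1 mm/px), so they are level. I'll check the tab the same way from directly over the ring.

```bash
python3 nudge.py '0 0.045 0 0 0 0;-0.025 0.088 0 0 0 0;-0.045 0.088 0 0 0 0;-0.045 0.088 0 0 0 0;-0.045 0.088 0 0 0 0;-0.045 0.088 0 0 0 0'
python3 - <<'E'
from h import *
im=wsnap('w10');P=np.load('pics/w10.npy');print(P)
h,b,t=[proj('wrist',p,P) for p in([.5395,.0405,.111],[.5644,.0381,.114],[.5763,.037,.095])];print(h,b,t)
g=cv2.cvtColor(im,cv2.COLOR_BGR2GRAY);x=int(b[0]);print('cols from',x-9)
for r in range(int(h[1])-8,int(t[1])+7):print(r,*g[r,x-9:x+10])
E
```

```text
time_s: 17.3
tcp_pos: [0.6332, 0.0359, 0.2415]
ee_rot: [-3.141, -0.001, 3.042]
ft_force: [-0.3, 0.3, 1.0]
gripper_width: 0.0551
finger_force: 0.0
[[ 6.33240399e-01  3.59461979e-02  2.41452087e-01]
 [-3.14140927e+00 -5.35419742e-04  3.04236931e+00]]
[255.37663118  81.17668132] [255.45799389 110.55597735] [255.88280348 122.78329185]
cols from 246
73 235 235 237 239 240 214 183 141 140 142 154 181 193 237 241 233 230 231 230
74 236 239 242 244 176 122 102 106 105 105 103 103 104 141 214 237 232 231 230
75 236 244 246 150 101 108 111 116 113 113 108 112 109 101 93 208 236 233 230
76 239 245 131 100 109 113 116 117 115 114 113 116 112 111 105 132 233 236 232
77 244 207 92 107 113 116 115 117 115 115 113 116 117 111 108 99 157 238 232
78 245 140 101 113 115 117 115 116 116 114 113 115 117 113 112 109 90 244 236
79 249 120 106 111 114 115 117 119 116 113 112 116 114 113 112 113 96 210 238
80 228 97 108 111 116 117 117 118 114 111 114 113 114 111 112 113 98 176 239
81 215 95 109 112 114 117 116 117 113 112 115 116 114 114 111 110 101 177 239
82 245 94 107 112 113 115 113 116 115 112 113 115 
[... 2816 characters left out ...]
8
120 105 104 111 106 114 118 103 78 72 73 74 70 81 113 114 112 107 107 105
121 107 107 107 105 106 106 115 90 70 72 70 68 74 104 108 103 104 107 106
122 108 106 106 106 109 107 116 89 66 69 67 64 71 102 110 106 108 109 108
123 109 108 106 107 106 109 113 98 92 90 108 117 113 112 110 109 107 109 109
124 109 107 109 110 108 107 107 113 113 112 112 112 111 111 108 109 107 107 111
125 108 109 108 106 107 109 109 108 110 110 108 112 110 109 109 110 108 108 109
126 109 108 110 111 109 109 107 109 109 110 109 109 111 108 111 109 110 108 109
127 110 110 108 110 109 107 109 112 108 108 109 108 110 111 111 110 109 109 109
128 106 109 108 109 111 110 107 109 107 109 108 111 107 108 109 110 109 109 108
```

The ring agrees too: the tab sits +0.5 px from the hub, and the model predicts +0.5 px for an aligned tab. The job is complete and the arm is clear, so I'm handing in.

```bash
python3 -c "
from station import env
print(env.close_job())"
```

```text
the job is handed in; nothing more can be done
None
```

I turned the clutch ring until its tab lined up with the bar, wound the crank clockwise until the pointer was level with the size ridge (within about 0.3 mm by camera), let go of both and handed the job in at about 17 s; the hand-in returned no verdict.

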